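# Aim the magnifier, unlatch and hold up the sample cell's arm

### The job

First swivel and tilt the bench magnifier by the pin on its rim until the lens looks straight at the round sample seat, and leave it so. Then pull the sample cell's spring latch sideways by its upright handle, lift the hold-down arm off its ball and finish while still holding the arm steady in the gripper, its coupler raised by at least 60 mm, so that a colleague can inspect the seat. Leave everything else on the bench where it is.

Things in the scene. Friction and masses are not known exactly. Their poses are not given: they have to be found in the camera images.
- cell: Sample cell, fixed to the bench: an aluminium base plate 320 x 110 x 12 mm. Origin: underside centre of the plate, at bench height; its x axis runs along the plate and the grey hold-down arm from the arm's hinge (at x -120, 95 above the bench, hinge axis along y) to the ball stud (x +100), y is to the left of that, z up.
- seat (a point): Centre of the round sample seat's rubber face, 52 mm across, on a steel pot at the middle of the plate (cell x 0, y 0), 56 mm above the bench, below the hold-down arm.
- ball (a point): Centre of the 40 mm steel ball on its 16 mm stud, 78 mm above the bench, at cell x +100, y 0; fixed. Flat underside, under which the latch's tooth catches.
- holddown (a joint): Angle (rad) of the hinged hold-down arm: 0 = down, level, its coupler housing over the ball; grows as the coupler end is lifted, stop at 0.9. It weighs about 0.5 to 0.8 kg, about 3 to 6 N to lift at the coupler, and falls back when let go.
- coupler (a point): Centre of the top of the coupler, the box-shaped housing (66 x 58 mm) at the arm's free end, 220 mm from the hinge; 109 mm above the bench with the arm down. Carried by the arm.
- latch (a joint): Travel (m) of the spring latch sideways out of the coupler: 0 = shut, its tooth under the ball and the arm locked down; grows as it is pulled along the cell's -y direction (away from the coupler) up to its stop at 0.016; the tooth is clear of the ball from about 0.009. The spring pulls it back: 3 N at 0, 9 N at 0.016.
- latch_tab (a point): Grasp point of the latch's handle, an upright steel plate on the cell's -y side of the coupler: 28 mm along the cell's x, 10 mm thick along y, its top 18 mm above this point. With the arm down and latch shut this point is at cell x +100, y -66, 137 mm above the bench; the plate stands free of the coupler by 32 mm and reaches 46 mm above the coupler's top. Moves with latch and arm; the arm can be lifted by it.
- magnifier: Bench magnifier, fixed: white round foot 110 mm across, steel column. Origin: centre of the foot's underside, on the bench; the swivel axis is vertical through it. Its x and y axes give the zero of the swivel.
- swivel (a joint): Swivel angle (rad) of the magnifier's fork about the column, counterclockwise from above. At 0 the lens stands 90 mm from the column on the magnifier's -x side and looks along its -x, away from the column. Stiff (0.2 N m): stays where left. Range -0.8 to 2.6.
- tilt (a joint): Tilt angle (rad) of the lens in its fork: 0 = lens upright, looking level; positive = looking down, its top (and pin) going forward, away from the column. Stiff (0.15 N m): stays where left. Range -0.7 to 1.0.
- lens (a point): Centre of the magnifier's round lens (102 mm across with its white rim), on the tilt axis, 90 mm from the swivel axis, 185 mm above the bench. Its -x axis is the lens's line of sight, away from the column; y is the tilt axis; z points to the grip pin.
- grip_pin (a point): Grasp point on the grip pin, a 12 mm thick round grey pin standing 45 mm out of the top of the lens rim in the lens's plane; this point is 80 mm from the lens centre along its z, the pin ends 16 mm beyond. It serves to both swivel and tilt the lens.
- beaker: Bystander, leave alone: open glass beaker, 70 mm across, 85 mm tall. Origin: underside centre.
- dish: Bystander, leave alone: flat round clear dish with lid, 94 mm across, 16 mm tall. Origin: underside centre.
- amber_bottle: Bystander, leave alone: brown glass bottle, 72 mm across, 150 mm tall. Origin: underside centre.
- white_bottle: Bystander, leave alone: white bottle, 66 mm across, 170 mm tall. Origin: underside centre.
- spatula: Bystander, leave alone: steel spatula lying flat, 190 mm long. Origin: underside, on the bench.
- carton: Bystander, leave alone: cardboard carton 90 x 120 x 50 mm. Origin: underside centre.
- tube_rack: Bystander, leave alone: white block 90 x 170 mm with eight capped tubes, 86 mm tall. Origin: underside centre.

How it is judged:
On the way, in this order (a step that is already met when the one before it is completed fails the run):
1. the lens looks at the seat: the seat is in front of it, within 32 mm of the line of sight both across and up-down, with the arm still down (y of seat in the frame of lens between -0.032 and 0.032 m and z of seat in the frame of lens between -0.032 and 0.032 m and x of seat in the frame of lens below -0.05 m and value of joint holddown below 0.03 rad), for 0.2 s.
2. the latch is pulled out by at least 9 mm by the fingers with the arm still down (value of joint latch above 0.009 m and value of joint holddown below 0.04 rad and contact force between the fingers and cell above 1 N), for 0.05 s.
3. the arm's coupler is raised at least 50 mm (value of joint holddown above 0.22 rad), for 0.2 s.
At the end, for the whole second after the job is handed in: The lens still looks at the seat (within 32 mm of its line of sight, across and up-down); the arm is held by the fingers (contact over 1.5 N), its angle above 0.22 rad (coupler about 50 mm up) and steady (under 0.15 rad/s); no bystander moved by more than 30 mm (y of seat in the frame of lens between -0.032 and 0.032 m and z of seat in the frame of lens between -0.032 and 0.032 m and x of seat in the frame of lens below -0.05 m and value of joint holddown above 0.22 rad and velocity of joint holddown between -0.15 and 0.15 rad/s and contact force between the fingers and cell above 1.5 N and distance of each of beaker, dish, amber_bottle, white_bottle, spatula, carton, tube_rack from where it was at the start of the episode below 0.03 m); the arm keeps its last pose, push and grip.
It fails at once if a bystander is shoved more than 50 mm, or the beaker or a bottle is tipped over (distance of any of beaker, dish, amber_bottle, white_bottle, spatula, carton, tube_rack from where it was at the start of the episode above 0.05 m or angle between any of beaker, amber_bottle, white_bottle's own z axis and vertical above 0.6 rad).
It also fails if it takes over 48 s, if anything falls off the work surface, if the arm or the gripper's body presses on something with over 40 N, if the wrist force passes 120 N, or if a joint passes its speed limit or range.

### The arm

A 6-joint arm with a two-finger parallel gripper is mounted at the origin on the work surface. World frame = base frame: x ahead of the robot, y to its left, z up, the work surface at z = 0. Lengths are in m, angles in rad, forces in N, time in s.
With the tool pointing down it reaches from about 0.325 to 0.85 m from the base axis. Payload 15.5 kg.
Tool frame: the origin (TCP) lies where the fingers leave the gripper's body, on its centre line; the fingertips stand 78 mm ahead of it and the grasp point (between the pads) lies 60 mm ahead of it; z points along the fingers, y is the line along which they close (so a half turn about z gives the same grasp; the last joint's range is limited). The gripper opens to 91 mm and grips with 3 to 60 N. Pads are 32 mm wide; open, the fingers measure 118 mm over their backs; the gripper's body (76 mm by 178 mm) begins 60 mm behind the grasp point.
Start: joints at [1.194, 0.494, 1.345, -0, 1.302, -0.096], TCP at [0.173, 0.601, 0.292] pointing down, gripper open.
Joint ranges: [-2.91, 2.91], [-0.82, 2.16], [0.22, 2.67], [-1.22, 4.37], [0.12, 2.79], [-3.08, 3.08]. Speed limits (rad/s): [1.89, 1.89, 2.57, 3.01, 3.01, 3.01].

### API

Orientations are given as a unit quaternion [x, y, z, w].
In Python, from workcell import sense, get_image, calibration, sign_off gives the robot as it stands.
- The arm moves only by the tool step_arm, never from a script. Its argument "commands" is a list of rows, each a list of 5 numbers: the closure in counts, from 0 (fully open) to 255 (shut), then the shift along the tool's x, y, z in units of 40 mm (1.0 is 40 mm), then the turn about the tool's z in units of 5 degrees (1.0 is 5 degrees). In form: [[fingers, dx, dy, dz, spin], ...]. A call has 1 to 5 rows; each row shifts and turns the commanded pose from where the row before left it, along the tool's axes as they then stand; what a row does not reach is not made up. A row lasts 1/10 s, in which the tool goes at most 50 mm and 8.59 degrees, less where a joint would pass 70% of its speed; a pose out of reach is approached as far as the arm can. A call is refused whole if a number of a shift passes 1 or a number of a turn 1, either way. A call with a gripper value outside its range is refused whole. The fingers move at their own pace and stop on an object; the grip force is fixed at half the most. Time passes only in rows, so rows that do not move let the fingers close. It gives the time, the measured TCP pose, the force, the opening and the grip force at its end, in the units of the state.
- sense(): the state, without advancing time (a new reading comes with each control period).
- get_image(name): name is "scene" or "side" or "wrist"; returns the picture (384x512x3 uint8, red, green, blue); there is no depth.
- calibration(name): a dict with "intrinsics" (3x3 intrinsics, pixels), "k1" (the pictures are not rectified: a ray, as slopes to the right and down, at radius r is drawn at 1 + k1 r^2 times it, then the intrinsics apply), "T" (4x4, takes a point from camera to world coordinates); the wrist camera has in their place "hand_eye" (4x4, takes a point from camera to tool coordinates, whose origin is the TCP and whose axes are the flange's). Camera axes: x right, y down, z forward; pixel columns grow to the right and rows downward; lengths in m; the calibration is good to about 2 mm. A picture is of the moment at which its call begins: read the wrist's pose just before it. calibration takes no time and is no camera call.
- sign_off(): hands the job in; it is judged then, once.
The state is a dict: "time_s": time; "q": joint angles; "qd": joint speeds; "joint_efforts": joint torques, N m; "ee_pos": TCP position; "orientation": TCP orientation; "ft_force": force on the tool from outside, world axes, zero at the start; "torque": the same for the moment, N m; "grip_width": opening from 0.0 (shut) to 1.0 (fully open); "grasp_force": force on a finger pad.
Only numpy, scipy, OpenCV 4.12 (cv2) and the standard library are available. Lean on these libraries where they do the work, as an engineer would, in place of code of your own. Each camera call takes 0.05 s, during which the arm holds its last target. There are 200 camera calls.

## Working session

There is one attempt and no reset: what is moved stays moved. The work goes in short steps, Python scripts to look and compute and a tool call to move; the robot and the scene stay as the last step left them, time stands still between calls to the robot, and variables do not carry over. Pictures are saved under pics/ and viewed, at most 10 in all, crops included, and the job is handed in when it is done.

Besides the shell and the picture viewer there is one more tool, called after ">>>" as name(argument=value, ...) on one line, values as JSON. step_arm: Moves the arm, as the interface text tells. Its arguments: {"type":"object","properties":{"commands":{"type":"array"}},"required":["commands"]}

```bash
mkdir -p pics
python3 - <<'E'
from workcell import *
import cv2,numpy as np
for n in ["scene","side"]:
    cv2.imwrite(f"pics/{n}0.png",get_image(n)[:,:,::-1]); c=calibration(n); print(n,np.round(c["intrinsics"],1).tolist(),c["k1"],np.round(c["T"],3).tolist())
print(calibration("wrist")); s=sense();print(s)
E
```

```text
scene [[431.2, 0.0, 255.8], [0.0, 431.2, 193.7], [0.0, 0.0, 1.0]] -0.015627623788550676 [[-0.267, 0.652, -0.71, 1.665], [0.964, 0.188, -0.189, 0.249], [0.01, -0.734, -0.679, 1.194], [0.0, 0.0, 0.0, 1.0]]
side [[347.7, 0.0, 252.4], [0.0, 347.7, 193.5], [0.0, 0.0, 1.0]] 0.03397827887642561 [[0.695, -0.535, 0.481, 0.051], [-0.719, -0.512, 0.471, -0.555], [-0.006, -0.673, -0.74, 0.98], [0.0, 0.0, 0.0, 1.0]]
{'intrinsics': array([[309.6245418 ,   0.        , 255.92041077],
       [  0.        , 309.6245418 , 195.44533691],
       [  0.        ,   0.        ,   1.        ]]), 'k1': -0.08075547259236149, 'hand_eye': array([[ 7.64161613e-04, -9.57633048e-01, -2.87990211e-01,
         8.25751788e-02],
       [ 9.99999695e-01,  7.78571720e-04,  6.45000100e-05,
        -8.88361090e-04],
       [ 1.62453693e-04, -2.87990172e-01,  9.57633351e-01,
        -9.18186978e-02],
       [ 0.00000000e+00,  0.00000000e+00,  0.00000000e+00,
         1.00000000e+00]])}
{'time_s': 0.1, 'q': array([ 1.19449116e+00,  4.94155528e-01,  1.34603577e+00, -1.97213062e-06,
        1.30249909e+00, -9.55005822e-02]), 'qd': array([-3.43972943e-04, -1.13911165e-03, -2.71831971e-03, -1.33986034e-03,
        4.12103977e-05, -2.66338037e-03]), 'joint_efforts': array([ 1.56730501e-03, -8.80243278e+01, -3.82544446e+01,  7.11575593e-02,
        4.79143148e-02,  4.45407943e-05]), 'ee_pos': array([0.17311468, 0.6002969 , 0.29168772]), 'orientation': array([ 1.39941178e-01,  9.90159667e-01, -5.33890809e-04, -1.27358170e-04]), 'ft_force': array([-0.02723188, -0.08793   ,  0.28226022]), 'torque': array([-0.01292372, -0.02808639,  0.05293059]), 'grasp_force': 0.0, 'grip_width': 1.0002829911728617}
```

View pics/scene0.png

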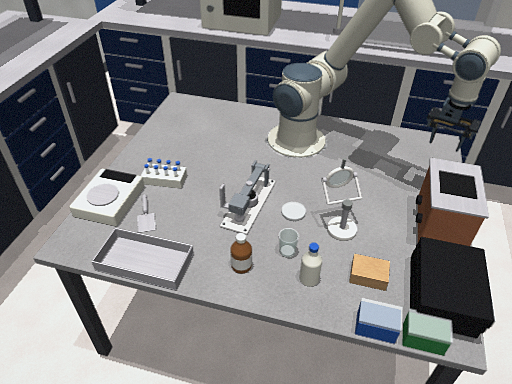

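View pics/side0.png

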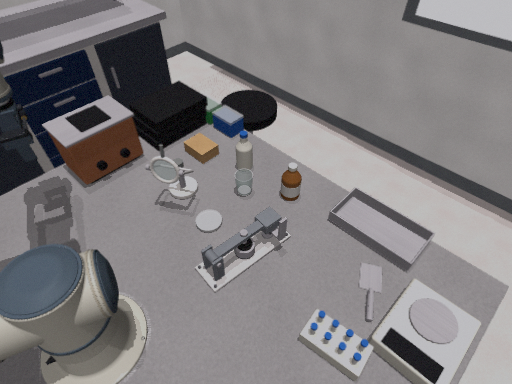

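The scene view shows the cell at (250,200), the magnifier foot at (343,228), and the lens at (341,177) with its pin at (343,163). The side view shows the cell at (245,250), the handle at about (283,228), the magnifier foot at (183,187), and the pin at (162,150). I'll crop both at higher zoom.

Run:
```python
import cv2,numpy as np
a=cv2.imread("pics/scene0.png")[145:245,210:370]; b=cv2.imread("pics/side0.png")[140:290,140:300]
cv2.imwrite("pics/c1.png",np.vstack([cv2.resize(a,(640,400),interpolation=cv2.INTER_CUBIC)]))
cv2.imwrite("pics/c2.png",cv2.resize(b,(640,600),interpolation=cv2.INTER_CUBIC))
```

```text
(no output)
```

View pics/c1.png

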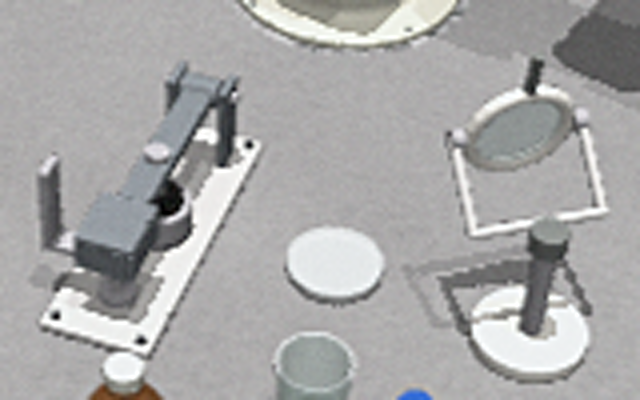

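View pics/c2.png

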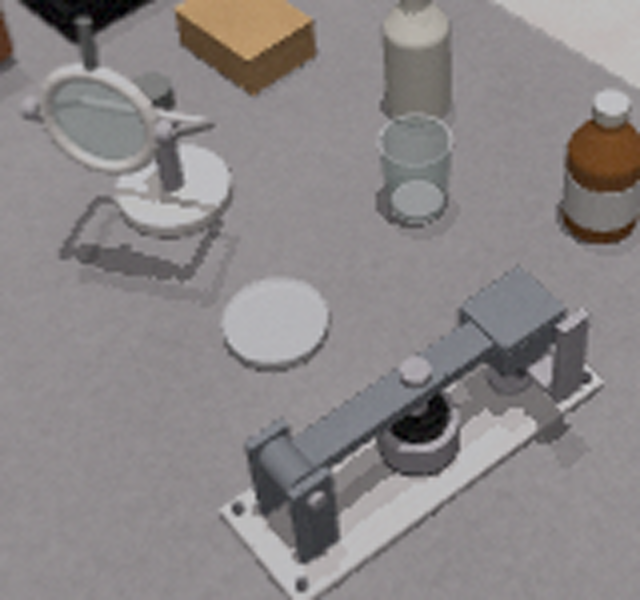

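c1 and c2 show the plate corners, lens knobs, pin and foot clearly, so I'll triangulate from them.

```bash
cat > h.py <<'E'
from workcell import *
import numpy as np, cv2
from scipy.spatial.transform import Rotation as R
from scipy.optimize import least_squares
def ray(n,uv,pose=None):
    c=calibration(n);K=c["intrinsics"]
    d=np.array([(uv[0]-K[0,2])/K[0,0],(uv[1]-K[1,2])/K[1,1]]);s=d.copy()
    for _ in range(20): s=d/(1+c["k1"]*(s@s))
    if n=="wrist":
        T=np.eye(4);T[:3,:3]=R.from_quat(pose[1]).as_matrix();T[:3,3]=pose[0];T=T@c["hand_eye"]
    else: T=c["T"]
    v=T[:3,:3]@np.r_[s,1];return T[:3,3],v/np.linalg.norm(v)
def plane(r,z): return r[0]+r[1]*(z-r[0][2])/r[1][2]
def meet(*rs):
    A=[np.eye(3)-np.outer(v,v) for _,v in rs]
    p=np.linalg.solve(sum(A),sum(a@o for a,(o,_) in zip(A,rs)))
    return p,max(np.linalg.norm(a@(p-o)) for a,(o,_) in zip(A,rs))
def project(n,P):
    c=calibration(n);T=np.linalg.inv(c["T"]);p=T[:3,:3]@P+T[:3,3];s=p[:2]/p[2];s=s*(1+c["k1"]*s@s)
    return s*c["intrinsics"][0,0]+c["intrinsics"][:2,2]
E
cat > m.py <<'E'
from h import *
sc=lambda x,y:ray("scene",((x+.5)/4-.5+210,(y+.5)/4-.5+145))
si=lambda x,y:ray("side",((x+.5)/4-.5+140,(y+.5)/4-.5+140))
print("plate scene",*[plane(sc(*p),.012).round(4) for p in [(42,322),(150,352),(262,143)]])
print("plate side",*[plane(si(*p),.012).round(4) for p in [(602,381),(305,603),(222,512)]])
for k,a,b in [("lens",(521,127),(100,117)),("tip",(537,62),(84,20)),("pinbase",(533,93),(91,66)),("knobA",(459,136),(30,105)),("knobB",(582,117),(163,130)),("coltop",(548,235),(153,88)),("knob_on_arm",(156,150),(415,368)),("handletop",(49,160),(575,320))]:
    p,e=meet(sc(*a),si(*b)); print(k,p.round(4),round(e,4))
print("foot",plane(sc(530,330),.01).round(4),plane(si(174,188),.01).round(4))
print("dish",plane(sc(335,262),.016),"beaker",plane(sc(315,358),.085),plane(si(415,145),.085),"amber",plane(si(612,112),.15),"white",plane(si(415,-5),.17))
E
python3 m.py
```

```text
plate scene [ 0.6332 -0.1626  0.012 ] [ 0.6415 -0.0549  0.012 ] [ 0.3278 -0.0247  0.012 ]
plate side [ 0.6311 -0.1635  0.012 ] [ 0.3214 -0.1331  0.012 ] [ 0.3277 -0.0284  0.012 ]
lens [0.4431 0.2343 0.1887] 0.0016
tip [0.4569 0.2402 0.2772] 0.0018
pinbase [0.4504 0.2398 0.2357] 0.0008
knobA [0.4213 0.217  0.1944] 0.0496
knobB [0.4638 0.2469 0.1883] 0.0512
coltop [0.5226 0.2769 0.14  ] 0.0003
knob_on_arm [ 0.4805 -0.0948  0.1141] 0.0008
handletop [ 0.5711 -0.1715  0.159 ] 0.0014
foot [0.5155 0.2788 0.01  ] [0.5219 0.2786 0.01  ]
dish [0.48351645 0.08537325 0.016     ] beaker [0.67227213 0.10239311 0.085     ] [0.67108833 0.09818052 0.085     ] amber [ 0.77203289 -0.04365127  0.15      ] white [0.74997322 0.17416476 0.17      ]
```

```bash
cat >> h.py <<'E'
def state():
    s=sense();Rm=R.from_quat(s["orientation"]).as_matrix()
    print("t",round(s["time_s"],2),"tcp",s["ee_pos"].round(4),"yaw_y",round(np.degrees(np.arctan2(Rm[1,1],Rm[0,1])),1),"F",s["ft_force"].round(1),"grip",round(s["grip_width"],3),round(s["grasp_force"],1),"q6",round(s["q"][5],2))
    return s,Rm
def plan(way):
    """way: list of (TCP xyz, yaw deg of tool y, rows); prints rows dx dy dz spin in command units"""
    s,Rm=state();p=s["ee_pos"];yaw=np.degrees(np.arctan2(Rm[1,1],Rm[0,1]))
    for t,y,n in way:
        d=(np.array(t)-p)/n;dy=(y-yaw)/n
        for i in range(n):
            a=np.radians(yaw);Y=np.array([np.cos(a),np.sin(a),0]);Z=np.array([0,0,-1.]);X=np.cross(Y,Z)
            print(np.round(np.r_[X@d,Y@d,Z@d]/.04,2).tolist(),round(-dy/5,2));yaw+=dy
        p=np.array(t);print("--")
E
python3 - <<'E'
from h import *
sc=lambda x,y:ray("scene",((x+.5)/4-.5+210,(y+.5)/4-.5+145))
si=lambda x,y:ray("side",((x+.5)/4-.5+140,(y+.5)/4-.5+140))
print(meet(sc(459,136),si(163,130)),meet(sc(582,117),si(30,105)))
plan([((.173,.601,.39),73.9,3),((.454,.24,.39),-60.9,27)])
E
```

```text
(array([0.46956902, 0.18333151, 0.18859592]), np.float64(0.0002945427357655394)) (array([0.41208457, 0.28675404, 0.18832677]), np.float64(0.0005333030074131087))
t 0.1 tcp [0.1731 0.6003 0.2917] yaw_y 73.9 F [-0.  -0.1  0.3] grip 1.0 0.0 q6 -0.1
[0.0, 0.01, -0.82] 0.0
[0.0, 0.01, -0.82] 0.0
[0.0, 0.01, -0.82] 0.0
--
[-0.34, -0.25, 0.0] 1.0
[-0.36, -0.22, 0.0] 1.0
[-0.38, -0.19, 0.0] 1.0
[-0.4, -0.15, 0.0] 1.0
[-0.41, -0.12, 0.0] 1.0
[-0.42, -0.08, 0.0] 1.0
[-0.42, -0.04, 0.0] 1.0
[-0.42, -0.01, 0.0] 1.0
[-0.42, 0.03, 0.0] 1.0
[-0.42, 0.07, 0.0] 1.0
[-0.41, 0.1, 0.0] 1.0
[-0.4, 0.14, 0.0] 1.0
[-0.39, 0.17, 0.0] 1.0
[-0.37, 0.2, 0.0] 1.0
[-0.35, 0.24, 0.0] 1.0
[-0.33, 0.27, 0.0] 1.0
[-0.31, 0.29, 0.0] 1.0
[-0.28, 0.32, 0.0] 1.0
[-0.25, 0.34, 0.0] 1.0
[-0.22, 0.36, 0.0] 1.0
[-0.19, 0.38, 0.0] 1.0
[-0.15, 0.4, 0.0] 1.0
[-0.12, 0.41, 0.0] 1.0
[-0.08, 0.42, 0.0] 1.0
[-0.05, 0.42, 0.0] 1.0
[-0.01, 0.42, 0.0] 1.0
[0.03, 0.42, 0.0] 1.0
--
```

>>> step_arm(commands=[[0,0,0,-0.8,0],[0,0,0,-0.8,0],[0,0,0,-0.8,0],[0,-0.34,-0.25,0,1],[0,-0.36,-0.22,0,1]])

```text
time_s: 0.6
ee_pos: [0.1938, 0.5737, 0.3889]
orientation: [0.227, 0.974, 0.001, 0.0]
ft_force: [0.1, -0.0, -1.2]
grip_width: 1.0
grasp_force: 0.0
```

>>> step_arm(commands=[[0,-0.38,-0.19,0,1],[0,-0.4,-0.15,0,1],[0,-0.41,-0.12,0,1],[0,-0.42,-0.08,0,1],[0,-0.42,-0.04,0,1]])

```text
time_s: 1.1
ee_pos: [0.2465, 0.5059, 0.3879]
orientation: [0.433, 0.901, -0.0, -0.0]
ft_force: [-0.7, 0.4, -0.1]
grip_width: 1.004
grasp_force: 0.0
```

>>> step_arm(commands=[[0,-0.42,0,0,1],[0,-0.42,0.03,0,1],[0,-0.42,0.07,0,1],[0,-0.41,0.1,0,1],[0,-0.4,0.14,0,1]])

```text
time_s: 1.6
ee_pos: [0.2987, 0.4396, 0.3879]
orientation: [0.618, 0.786, -0.0, -0.0]
ft_force: [-0.0, -0.4, 0.4]
grip_width: 1.005
grasp_force: 0.0
```

>>> step_arm(commands=[[0,-0.39,0.17,0,1],[0,-0.37,0.2,0,1],[0,-0.35,0.24,0,1],[0,-0.33,0.27,0,1],[0,-0.31,0.29,0,1]])

```text
time_s: 2.1
ee_pos: [0.3506, 0.3724, 0.388]
orientation: [0.773, 0.634, -0.0, 0.0]
ft_force: [0.0, 0.7, 0.1]
grip_width: 1.001
grasp_force: 0.0
```

>>> step_arm(commands=[[0,-0.28,0.32,0,1],[0,-0.25,0.34,0,1],[0,-0.22,0.36,0,1],[0,-0.19,0.38,0,1],[0,-0.15,0.4,0,1]])

```text
time_s: 2.6
ee_pos: [0.4024, 0.3053, 0.388]
orientation: [0.892, 0.452, -0.0, 0.0]
ft_force: [0.4, 0.7, 0.2]
grip_width: 1.0
grasp_force: 0.0
```

>>> step_arm(commands=[[0,-0.12,0.41,0,1],[0,-0.08,0.42,0,1],[0,-0.05,0.42,0,1],[0,0,0.42,0,1],[0,0.03,0.42,0,1]])

```text
time_s: 3.1
ee_pos: [0.4545, 0.2385, 0.388]
orientation: [0.969, 0.248, -0.0, 0.0]
ft_force: [0.4, 0.1, 0.3]
grip_width: 0.998
grasp_force: 0.0
```

Run:
```python
from h import *
plan([((.454,.24,.39),-60.9,1),((.454,.24,.326),-60.9,3)])
cv2.imwrite("pics/w1.png",get_image("wrist")[:,:,::-1])
```

```text
t 3.1 tcp [0.4545 0.2385 0.388 ] yaw_y -61.3 F [0.4 0.1 0.3] grip 0.998 0.0 q6 1.44
[0.01, -0.04, -0.05] -0.08
--
[0.0, 0.0, 0.53] -0.0
[0.0, 0.0, 0.53] -0.0
[0.0, 0.0, 0.53] -0.0
--
```

View pics/w1.png

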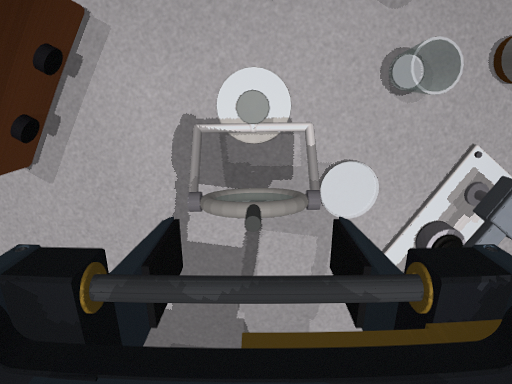

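The pin at (253,215) is centred between the fingers. I'll descend and close.

>>> step_arm(commands=[[0,0,0,0.5,0],[0,0,0,0.5,0],[0,0,0,0.55,0],[255,0,0,0,0],[255,0,0,0,0]])

```text
time_s: 3.65
ee_pos: [0.4542, 0.2393, 0.3265]
orientation: [0.968, 0.25, -0.0, 0.0]
ft_force: [0.6, -0.1, 0.0]
grip_width: 0.855
grasp_force: 0.0
```

>>> step_arm(commands=[[255,0,0,0,0],[255,0,0,0,0],[255,0,0,0,0],[255,0,0,0,0]])

```text
time_s: 4.05
ee_pos: [0.4544, 0.2392, 0.3266]
orientation: [0.968, 0.25, 0.0, -0.0]
ft_force: [0.0, 0.7, -0.1]
grip_width: 0.504
grasp_force: 0.0
```

Run:
```python
from h import *
col=np.array([.522,.278]);
def pin(phi,tilt,r=.081):
    u=np.array([np.cos(phi),np.sin(phi)]);f=.09+r*np.sin(tilt)
    return np.r_[col+u*f,.185+r*np.cos(tilt)+.06]
cur=np.arctan2(-.0435,-.0805)%(2*np.pi); goal=np.arctan2(-.0944-.278,.4807-.522)%(2*np.pi)
print(cur,goal,pin(cur,-.157),pin(goal,-.157),pin(goal,.425))
n=12;s=sense();r=np.hypot(*(s["ee_pos"][:2]-col));print("pin radius",r)
w=[]
for k in range(1,n+1):
    a=cur+(goal-cur)*k/n
    w.append((np.r_[col+r*np.array([np.cos(a),np.sin(a)]),s["ee_pos"][2]],-61.3+np.degrees(goal-cur)*k/n,1))
plan(w)
```

```text
3.637014406328009 4.601938072391279 [0.45396296 0.24123464 0.32500376] [0.51347562 0.20113606 0.32500376] [0.50839828 0.15535394 0.31879414]
pin radius 0.07800404594675388
t 4.05 tcp [0.4544 0.2392 0.3266] yaw_y -61.1 F [ 0.   0.7 -0.1] grip 0.504 0.0 q6 1.43
[0.0, 0.11, 0.0] -0.88
--
[0.01, 0.16, 0.0] -0.92
--
[0.01, 0.16, 0.0] -0.92
--
[0.01, 0.16, 0.0] -0.92
--
[0.01, 0.16, 0.0] -0.92
--
[0.01, 0.16, 0.0] -0.92
--
[0.01, 0.16, 0.0] -0.92
--
[0.01, 0.16, 0.0] -0.92
--
[0.01, 0.16, 0.0] -0.92
--
[0.01, 0.16, 0.0] -0.92
--
[0.01, 0.16, 0.0] -0.92
--
[0.01, 0.16, 0.0] -0.92
--
```

>>> step_arm(commands=[[255,0,0,0,0],[255,0,0,0,0],[255,0,0,0,0],[255,0,0,0,0],[255,0,0,0,0]])

```text
time_s: 4.55
ee_pos: [0.4542, 0.2392, 0.3262]
orientation: [0.968, 0.25, -0.0, -0.0]
ft_force: [-1.6, 1.5, 0.4]
grip_width: 0.119
grasp_force: 30.0
```

>>> step_arm(commands=[[255,0,0.1,0,-0.9],[255,0.01,0.16,0,-0.9],[255,0.01,0.16,0,-0.9]])

```text
time_s: 4.85
ee_pos: [0.4643, 0.2257, 0.3262]
orientation: [0.932, 0.363, -0.0, -0.0]
ft_force: [-0.8, 1.6, -0.3]
grip_width: 0.121
grasp_force: 30.0
```

>>> step_arm(commands=[[255,0.01,0.16,0,-0.92],[255,0.01,0.16,0,-0.92],[255,0.01,0.16,0,-0.92],[255,0.01,0.16,0,-0.92],[255,0.01,0.16,0,-0.92]])

```text
time_s: 5.35
ee_pos: [0.4905, 0.2075, 0.3262]
orientation: [0.841, 0.542, -0.0, -0.0]
ft_force: [-3.1, 3.1, 0.9]
grip_width: 0.122
grasp_force: 30.0
```

>>> step_arm(commands=[[255,0.01,0.16,0,-0.92],[255,0.01,0.16,0,-0.92],[255,0.01,0.16,0,-0.92],[255,0.01,0.16,0,-0.92],[255,0,0,0,0]])

```text
time_s: 5.85
ee_pos: [0.5158, 0.2013, 0.3262]
orientation: [0.744, 0.668, 0.0, 0.0]
ft_force: [1.8, 1.9, 0.2]
grip_width: 0.126
grasp_force: 30.0
```

Run:
```python
from h import *
s,_=state();print("swivel now",np.arctan2(*(s["ee_pos"][:2]-[.522,.278])[::-1])%(2*np.pi))
col=np.array([.522,.278]);g=4.602;u=np.array([np.cos(g),np.sin(g)]);w=[]
for k in range(1,9):
    t=-.157+.582*k/8; w.append((np.r_[col+u*(.09+.0815*np.sin(t)),.3262+.0815*(np.cos(t)-np.cos(.157))],174.,1))
plan(w)
```

```text
t 5.85 tcp [0.5158 0.2013 0.3262] yaw_y -6.1 F [1.8 1.9 0.2] grip 0.126 30.0 q6 0.37
swivel now 4.632008797085434
t 5.85 tcp [0.5158 0.2013 0.3262] yaw_y -6.1 F [1.8 1.9 0.2] grip 0.126 30.0 q6 0.37
[-0.16, -0.06, -0.02] -36.02
--
[0.15, 0.0, -0.01] -0.0
--
[0.15, 0.0, 0.0] -0.0
--
[0.15, 0.0, 0.01] -0.0
--
[0.15, 0.0, 0.03] -0.0
--
[0.14, 0.0, 0.04] -0.0
--
[0.14, 0.0, 0.05] -0.0
--
[0.14, 0.0, 0.06] -0.0
--
```

>>> step_arm(commands=[[255,-0.15,-0.06,-0.02,0],[255,-0.15,0,-0.01,0],[255,-0.15,0,0,0],[255,-0.15,0,0.01,0]])

```text
time_s: 6.25
ee_pos: [0.5102, 0.1781, 0.327]
orientation: [0.745, 0.667, 0.001, -0.0]
ft_force: [1.8, 6.3, -3.6]
grip_width: 0.124
grasp_force: 30.0
```

>>> step_arm(commands=[[255,-0.15,0,0.03,0],[255,-0.14,0,0.04,0],[255,-0.14,0,0.05,0],[255,-0.14,0,0.06,0],[255,0,0,0,0]])

```text
time_s: 6.75
ee_pos: [0.5078, 0.1547, 0.3204]
orientation: [0.745, 0.667, 0.001, 0.0]
ft_force: [-0.5, -1.0, 8.7]
grip_width: 0.124
grasp_force: 30.0
```

Run:
```python
from h import *
s,_=state();print("swivel now",np.arctan2(*(s["ee_pos"][:2]-[.522,.278])[::-1])%(2*np.pi))
a=get_image("scene")[100:250,240:400,::-1];b=get_image("side")[90:240,100:260,::-1]
cv2.imwrite("pics/t1.png",np.hstack([cv2.resize(x,(400,375),interpolation=cv2.INTER_CUBIC) for x in(a,b)]))
```

```text
t 6.75 tcp [0.5078 0.1547 0.3204] yaw_y -6.4 F [-0.5 -1.   8.7] grip 0.124 30.0 q6 0.29
swivel now 4.597908599964491
```

View pics/t1.png

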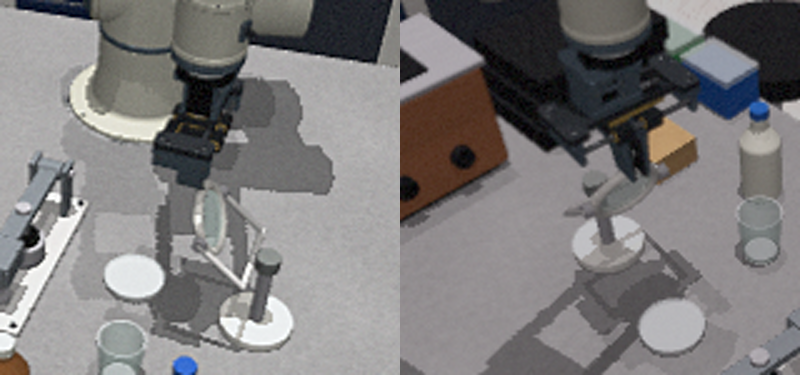

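The lens (scene crop (210,215), side crop (630,190)) is now turned toward the cell and tilted down. I'll release and lift clear.

>>> step_arm(commands=[[0,0,0,0,0],[0,0,0,0,0],[0,0,0,0,0],[0,0,0,0,0],[0,0,0,-0.3,0]])

```text
time_s: 7.35
ee_pos: [0.5072, 0.1549, 0.331]
orientation: [0.744, 0.668, -0.001, -0.001]
ft_force: [-0.3, 0.9, 0.6]
grip_width: 0.53
grasp_force: 0.0
```

>>> step_arm(commands=[[0,0,0,-0.6,0],[0,0,0,-0.8,0],[0,0,0,-0.8,0],[0,-0.8,0,0,0],[0,-0.8,0,0,0]])

```text
time_s: 7.85
ee_pos: [0.501, 0.0911, 0.4216]
orientation: [0.744, 0.668, 0.001, 0.001]
ft_force: [0.3, -0.5, 0.9]
grip_width: 0.969
grasp_force: 0.0
```

>>> step_arm(commands=[[0,-0.8,0,0,0],[0,-0.8,0,0,0],[0,-0.8,0,0,0]])

```text
time_s: 8.15
ee_pos: [0.4902, -0.0052, 0.4208]
orientation: [0.744, 0.668, 0.0, 0.0]
ft_force: [-0.5, 0.3, 0.0]
grip_width: 1.003
grasp_force: 0.0
```

Run:
```python
from h import *
s,_=state()
a=get_image("scene")[140:240,280:387,::-1];b=get_image("side")[120:220,120:227,::-1]
cv2.imwrite("pics/t2.png",np.hstack([cv2.resize(x,(400,374),interpolation=cv2.INTER_CUBIC) for x in(a,b)]))
```

```text
t 8.15 tcp [ 0.4902 -0.0052  0.4208] yaw_y -6.2 F [-0.5  0.3  0. ] grip 1.003 0.0 q6 -0.02
```

View pics/t2.png

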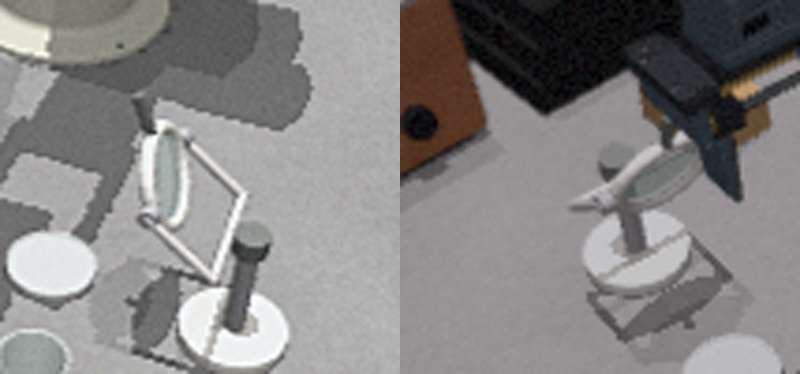

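Scene half: lens centre (165,174), pin tip (141,97), knobs (148,216) and (183,135). I'll compare these with the expected projection, and plan the move to the handle.

Run:
```python
from h import *
col=np.array([.522,.278,0])
def f(g,t):
    u=np.array([np.cos(g),np.sin(g),0]);L=col+.09*u+[0,0,.185];k=np.cross([0,0,1],u)
    return [(project("scene",P)-[280,140]+.5)*3.738-.5 for P in (L,L+.098*np.array([*(np.sin(t)*u[:2]),np.cos(t)]),L-.059*k,L+.059*k)]
obs=np.array([(165,174),(141,97),(148,216),(183,135)])
print(np.round(f(4.602,.425)).tolist())
r=least_squares(lambda x:(np.array(f(x[0],x[1]))-obs+[x[2],x[3]]).ravel(),[4.6,.42,0,0]);print("swivel,tilt,offs",r.x,np.round(r.fun))
a=np.arctan2(-.0925,.995);X=np.array([np.cos(a),np.sin(a),0]);Y=np.array([-X[1],X[0],0]);c=np.array([.4807,-.0944,0])
h=c+.1*X-.066*Y;print("handle",h,"X",X,"Y",Y,np.degrees(a))
print(meet(ray("scene",(49.5/4-.5+210,160.5/4-.5+145)),ray("side",(575.5/4-.5+140,320.5/4-.5+140))))
plan([((h[0],h[1],.42),-95.3,18),((h[0],h[1],.2),-95.3,6)])
```

```text
[[165.0, 178.0], [133.0, 94.0], [181.0, 140.0], [148.0, 218.0]]
swivel,tilt,offs [   7.68019612   -0.42270208 -189.55023908  -55.71429615] [ 1.  3. -0. -8.  1.  2. -2.  2.]
handle [ 0.57416132 -0.1693732   0.        ] X [ 0.99570658 -0.09256569  0.        ] Y [0.09256569 0.99570658 0.        ] -5.311226484482522
(array([ 0.57112402, -0.17149319,  0.15895002]), np.float64(0.0014483574381097943))
t 8.25 tcp [ 0.4903 -0.0068  0.4208] yaw_y -6.4 F [0.2 0.1 0.2] grip 1.007 0.0 q6 -0.02
[-0.21, 0.14, 0.0] 0.99
[-0.2, 0.16, 0.0] 0.99
[-0.18, 0.18, 0.0] 0.99
[-0.17, 0.19, 0.0] 0.99
[-0.15, 0.2, 0.0] 0.99
[-0.13, 0.22, 0.0] 0.99
[-0.11, 0.23, 0.0] 0.99
[-0.09, 0.24, 0.0] 0.99
[-0.07, 0.24, 0.0] 0.99
[-0.05, 0.25, 0.0] 0.99
[-0.03, 0.25, 0.0] 0.99
[-0.01, 0.25, 0.0] 0.99
[0.01, 0.25, 0.0] 0.99
[0.03, 0.25, 0.0] 0.99
[0.06, 0.25, 0.0] 0.99
[0.08, 0.24, 0.0] 0.99
[0.1, 0.23, 0.0] 0.99
[0.12, 0.23, 0.0] 0.99
--
[0.0, 0.0, 0.92] 0.0
[0.0, 0.0, 0.92] 0.0
[0.0, 0.0, 0.92] 0.0
[0.0, 0.0, 0.92] 0.0
[0.0, 0.0, 0.92] 0.0
[0.0, 0.0, 0.92] 0.0
--
```

>>> step_arm(commands=[[0,-0.21,0.14,0,1],[0,-0.2,0.16,0,1],[0,-0.18,0.18,0,1],[0,-0.17,0.19,0,1],[0,-0.15,0.2,0,1]])

```text
time_s: 8.75
ee_pos: [0.5143, -0.0489, 0.4206]
orientation: [0.872, 0.489, 0.0, 0.0]
ft_force: [-0.4, 0.4, -0.4]
grip_width: 0.999
grasp_force: 0.0
```

>>> step_arm(commands=[[0,-0.13,0.22,0,1],[0,-0.11,0.23,0,1],[0,-0.09,0.24,0,1],[0,-0.07,0.24,0,1],[0,-0.05,0.25,0,1]])

```text
time_s: 9.25
ee_pos: [0.5382, -0.0937, 0.4206]
orientation: [0.957, 0.289, 0.0, 0.0]
ft_force: [0.0, -0.5, 0.2]
grip_width: 1.0
grasp_force: 0.0
```

>>> step_arm(commands=[[0,-0.03,0.25,0,1],[0,0,0.25,0,1],[0,0,0.25,0,1],[0,0.03,0.25,0,1],[0,0.06,0.25,0,1]])

```text
time_s: 9.75
ee_pos: [0.5607, -0.1388, 0.4206]
orientation: [0.997, 0.075, 0.0, 0.0]
ft_force: [-1.1, -0.0, -0.6]
grip_width: 0.998
grasp_force: 0.0
```

>>> step_arm(commands=[[0,0.08,0.24,0,1],[0,0.1,0.23,0,1],[0,0.12,0.23,0,0.8],[0,0,0,0.8,0],[0,0,0,0.8,0]])

```text
time_s: 10.25
ee_pos: [0.5749, -0.1661, 0.3563]
orientation: [0.999, -0.045, 0.001, 0.0]
ft_force: [0.1, 0.3, -0.3]
grip_width: 1.0
grasp_force: 0.0
```

Run:
```python
from h import *
plan([((.574,-.1695,.2),-95.3,4)])
a=get_image("scene")[140:240,280:387,::-1];b=get_image("side")[120:220,120:227,::-1];s=sense()
w=get_image("wrist")[:,:,::-1]
cv2.imwrite("pics/t3.png",np.vstack([np.hstack([cv2.resize(x,(400,300),interpolation=cv2.INTER_CUBIC) for x in(a,b)]),cv2.resize(w,(400,300)).repeat(1,0) if 0 else np.hstack([cv2.resize(w,(400,300)),np.zeros((300,400,3),np.uint8)])]))
```

```text
t 10.25 tcp [ 0.5749 -0.1661  0.3563] yaw_y -95.2 F [ 0.1  0.3 -0.3] grip 1.0 0.0 q6 1.28
[-0.0, 0.02, 0.98] 0.0
[-0.0, 0.02, 0.98] 0.0
[-0.0, 0.02, 0.98] 0.0
[-0.0, 0.02, 0.98] 0.0
--
```

View pics/t3.png

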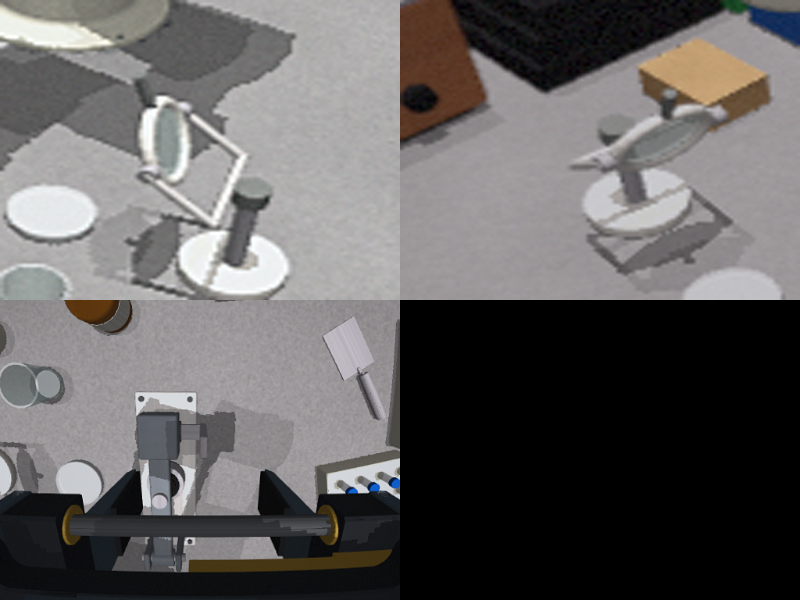

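Scene: lens (164,139), pin tip (141,80), knobs (147,175) and (184,107). Side (x−400): lens (262,139), tip (268,94), knobs (205,160) and (320,115). In the wrist view, the handle at (200,440) is centred between the fingers. Next I'll triangulate the lens.

Run:
```python
from h import *
k=107/400
sc=lambda x,y:ray("scene",((x+.5)*k-.5+280,(y+.5)/3-.5+140))
si=lambda x,y:ray("side",((x+.5)*k-.5+120,(y+.5)/3-.5+120))
P={}
for n,a,b in [("L",(164,139),(262,139)),("tip",(141,80),(268,94)),("kA",(147,175),(205,160)),("kA2",(147,175),(320,115)),("kB",(184,107),(205,160))]:
    P[n],e=meet(sc(*a),si(*b));print(n,P[n].round(4),round(e,4))
seat=np.array([.4807,-.0944,.056])
L=np.array([.512,.1886,.185]);
for L in (L,P["L"]):
    z=P["tip"]-L;z/=np.linalg.norm(z);y=P["kB"]-P["kA2"];y-=z*(y@z);y/=np.linalg.norm(y)
    for sg in (1,-1): x=np.cross(sg*y,z);print(np.round([x@(seat-L),sg*y@(seat-L),z@(seat-L)],4))
```

```text
L [0.5095 0.1859 0.1876] 0.001
tip [0.5084 0.1564 0.27  ] 0.0005
kA [0.4876 0.2018 0.138 ] 0.0334
kA2 [0.5724 0.1805 0.1854] 0.0008
kB [0.4522 0.1946 0.1909] 0.0026
[-0.3119 -0.0068 -0.0192]
[ 0.3119  0.0068 -0.0192]
[-0.3095 -0.0094 -0.0291]
[ 0.3095  0.0094 -0.0291]
```

The lens is aimed about 20–28 mm high at the seat (limit 32 mm), which is too little margin. I'll go back and nudge the tilt by about 0.07 rad.

Run:
```python
from h import *
plan([((.5749,-.1661,.43),-95.2,2),((.508,.158,.43),-6,18),((.508,.158,.321),-6,4)])
```

```text
t 10.4 tcp [ 0.5739 -0.1656  0.3553] yaw_y -95.2 F [ 0.9 -0.2  0.6] grip 1.001 0.0 q6 1.28
[0.01, 0.01, -0.93] 0.0
[0.01, 0.01, -0.93] 0.0
--
[-0.13, -0.44, 0.0] -0.99
[-0.09, -0.45, 0.0] -0.99
[-0.06, -0.46, 0.0] -0.99
[-0.02, -0.46, 0.0] -0.99
[0.02, -0.46, 0.0] -0.99
[0.06, -0.46, 0.0] -0.99
[0.1, -0.45, 0.0] -0.99
[0.14, -0.44, 0.0] -0.99
[0.18, -0.42, 0.0] -0.99
[0.21, -0.41, 0.0] -0.99
[0.25, -0.39, 0.0] -0.99
[0.28, -0.36, 0.0] -0.99
[0.31, -0.34, 0.0] -0.99
[0.34, -0.31, 0.0] -0.99
[0.36, -0.28, 0.0] -0.99
[0.39, -0.25, 0.0] -0.99
[0.41, -0.21, 0.0] -0.99
[0.42, -0.18, 0.0] -0.99
--
[0.0, 0.0, 0.68] 0.0
[0.0, 0.0, 0.68] 0.0
[0.0, 0.0, 0.68] 0.0
[0.0, 0.0, 0.68] 0.0
--
```

>>> step_arm(commands=[[0,0,0,-0.93,0],[0,0,0,-0.93,0],[0,-0.13,-0.44,0,-1],[0,-0.09,-0.45,0,-1],[0,-0.06,-0.46,0,-1]])

```text
time_s: 10.9
ee_pos: [0.5634, -0.1113, 0.4332]
orientation: [0.996, 0.087, 0.002, 0.001]
ft_force: [-0.6, -0.2, -0.3]
grip_width: 0.999
grasp_force: 0.0
```

>>> step_arm(commands=[[0,-0.02,-0.46,0,-1],[0,0.02,-0.46,0,-1],[0,0.06,-0.46,0,-1],[0,0.1,-0.45,0,-1],[0,0.14,-0.44,0,-1]])

```text
time_s: 11.4
ee_pos: [0.5437, -0.0209, 0.433]
orientation: [0.954, 0.301, 0.001, 0.001]
ft_force: [-0.0, 0.7, -0.0]
grip_width: 0.998
grasp_force: 0.0
```

>>> step_arm(commands=[[0,0.18,-0.42,0,-1],[0,0.21,-0.41,0,-1],[0,0.25,-0.39,0,-1],[0,0.28,-0.36,0,-1],[0,0.31,-0.34,0,-1]])

```text
time_s: 11.9
ee_pos: [0.5243, 0.0689, 0.4329]
orientation: [0.866, 0.5, 0.001, 0.001]
ft_force: [-1.0, 0.2, 0.5]
grip_width: 0.999
grasp_force: 0.0
```

>>> step_arm(commands=[[0,0.34,-0.31,0,-1],[0,0.36,-0.28,0,-1],[0,0.39,-0.25,0,-1],[0,0.41,-0.21,0,-1],[0,0.42,-0.18,0,-0.8]])

```text
time_s: 12.4
ee_pos: [0.5044, 0.1587, 0.4329]
orientation: [0.743, 0.669, 0.001, 0.001]
ft_force: [-0.0, -0.3, -0.2]
grip_width: 0.998
grasp_force: 0.0
```

Run:
```python
from h import *
plan([((.508,.158,.321),-6,4)])
```

```text
t 12.4 tcp [0.5044 0.1587 0.4329] yaw_y -6.0 F [-0.  -0.3 -0.2] grip 0.998 0.0 q6 0.3
[-0.0, 0.02, 0.7] 0.0
[-0.0, 0.02, 0.7] 0.0
[-0.0, 0.02, 0.7] 0.0
[-0.0, 0.02, 0.7] 0.0
--
```

>>> step_arm(commands=[[0,0,0.03,0.7,0],[0,0,0.02,0.7,0],[0,0,0.02,0.7,0],[0,0,0.02,0.68,0],[255,0,0,0,0]])

```text
time_s: 12.9
ee_pos: [0.5074, 0.1574, 0.3183]
orientation: [0.744, 0.668, -0.001, -0.001]
ft_force: [-1.1, -0.1, 1.1]
grip_width: 0.937
grasp_force: 0.0
```

>>> step_arm(commands=[[255,0,0,0,0],[255,0,0,0,0],[255,0,0,0,0],[255,0,0,0,0],[255,0,0,0,0]])

```text
time_s: 13.4
ee_pos: [0.508, 0.1572, 0.3196]
orientation: [0.744, 0.668, 0.0, 0.0]
ft_force: [-0.7, 0.4, -0.5]
grip_width: 0.504
grasp_force: 0.0
```

>>> step_arm(commands=[[255,0,0,0,0],[255,0,0,0,0],[255,0,0,0,0],[255,0,0,0,0],[255,0,0,0,0]])

```text
time_s: 13.9
ee_pos: [0.508, 0.1572, 0.319]
orientation: [0.744, 0.668, -0.0, 0.0]
ft_force: [0.1, -0.3, -0.7]
grip_width: 0.126
grasp_force: 30.0
```

>>> step_arm(commands=[[255,-0.07,0,0.03,0],[255,-0.07,0,0.03,0],[255,0,0,0,0]])

```text
time_s: 14.2
ee_pos: [0.5074, 0.1519, 0.3168]
orientation: [0.744, 0.668, 0.001, -0.0]
ft_force: [-0.1, 4.4, 2.8]
grip_width: 0.125
grasp_force: 30.0
```

>>> step_arm(commands=[[0,0,0,0,0],[0,0,0,0,0],[0,0,0,0,0],[0,0,0,0,0],[0,0,0,-0.3,0]])

```text
time_s: 14.7
ee_pos: [0.5067, 0.1515, 0.3278]
orientation: [0.744, 0.668, -0.001, -0.001]
ft_force: [0.3, -0.7, -0.3]
grip_width: 0.529
grasp_force: 0.0
```

>>> step_arm(commands=[[0,0,0,-0.7,0],[0,0,0,-0.8,0],[0,0,0,-0.8,0],[0,-0.42,0.18,0,1],[0,-0.41,0.21,0,1]])

```text
time_s: 15.2
ee_pos: [0.518, 0.1163, 0.4227]
orientation: [0.8, 0.6, 0.001, 0.001]
ft_force: [0.1, -0.4, -0.6]
grip_width: 0.967
grasp_force: 0.0
```

>>> step_arm(commands=[[0,-0.39,0.25,0,1],[0,-0.36,0.28,0,1],[0,-0.34,0.31,0,1],[0,-0.31,0.34,0,1],[0,-0.28,0.36,0,1]])

```text
time_s: 15.7
ee_pos: [0.5437, 0.0276, 0.4216]
orientation: [0.911, 0.412, 0.0, 0.0]
ft_force: [-0.1, -0.7, 0.0]
grip_width: 1.002
grasp_force: 0.0
```

>>> step_arm(commands=[[0,-0.25,0.39,0,1],[0,-0.21,0.41,0,1],[0,-0.18,0.42,0,1],[0,-0.14,0.44,0,1],[0,-0.1,0.45,0,1]])

```text
time_s: 16.2
ee_pos: [0.5693, -0.0609, 0.4216]
orientation: [0.979, 0.205, 0.0, 0.0]
ft_force: [0.4, 0.0, -0.1]
grip_width: 0.999
grasp_force: 0.0
```

>>> step_arm(commands=[[0,-0.06,0.46,0,1],[0,-0.02,0.46,0,1],[0,0.02,0.46,0,1],[0,0.06,0.46,0,1],[0,0.09,0.45,0,1]])

```text
time_s: 16.7
ee_pos: [0.5949, -0.1496, 0.4216]
orientation: [1.0, -0.012, 0.0, 0.0]
ft_force: [-0.2, -1.0, -0.0]
grip_width: 1.002
grasp_force: 0.0
```

Run:
```python
from h import *
plan([((.574,-.1695,.2),-95.3,6)])
a=get_image("scene")[140:240,280:387,::-1];b=get_image("side")[120:220,120:227,::-1]
cv2.imwrite("pics/t4.png",np.hstack([cv2.resize(x,(400,300),interpolation=cv2.INTER_CUBIC) for x in(a,b)]))
```

```text
t 16.7 tcp [ 0.5949 -0.1496  0.4216] yaw_y -91.4 F [-0.2 -1.  -0. ] grip 1.002 0.0 q6 1.25
[-0.09, 0.09, 0.92] 0.13
[-0.08, 0.09, 0.92] 0.13
[-0.08, 0.09, 0.92] 0.13
[-0.08, 0.09, 0.92] 0.13
[-0.08, 0.09, 0.92] 0.13
[-0.08, 0.09, 0.92] 0.13
--
```

View pics/t4.png

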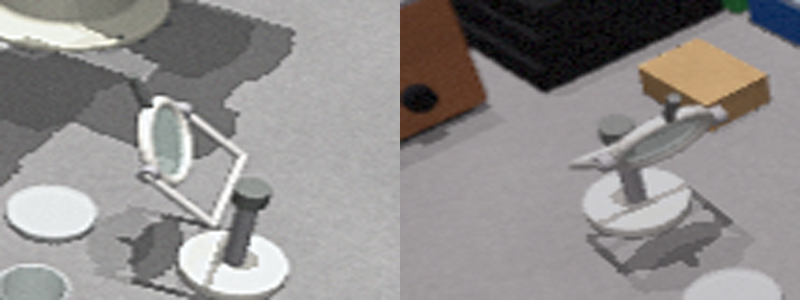

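The pin tip moved to (136,80) in the scene half and (273,98) in the side half; the swivel is unchanged.

Run:
```python
from h import *
k=107/400
sc=lambda x,y:ray("scene",((x+.5)*k-.5+280,(y+.5)/3-.5+140))
si=lambda x,y:ray("side",((x+.5)*k-.5+120,(y+.5)/3-.5+120))
L=meet(sc(164,139),si(263,139))[0];t=meet(sc(136,80),si(273,98));print(L,t)
z=t[0]-L;z/=np.linalg.norm(z);seat=np.array([.4807,-.0944,.056]);print([z@(seat-l) for l in (L,np.array([.512,.1886,.185]))])
```

```text
[0.50997709 0.1856149  0.18770079] (array([0.50832698, 0.15127151, 0.26826613]), np.float64(0.00024721874478538956))
[np.float64(-0.010794492984925656), np.float64(-0.007101989143803672)]
```

>>> step_arm(commands=[[0,-0.25,0.28,0,0.7],[0,-0.28,0.24,0,0],[0,0,0,0.9,0],[0,0,0,0.9,0]])

```text
time_s: 17.2
ee_pos: [0.5722, -0.1687, 0.3493]
orientation: [0.999, -0.04, 0.001, 0.001]
ft_force: [-0.2, -0.4, -0.3]
grip_width: 1.0
grasp_force: 0.0
```

Run:
```python
from h import *
plan([((.574,-.1695,.2),-95.3,4)])
```

```text
t 17.2 tcp [ 0.5722 -0.1687  0.3493] yaw_y -94.5 F [-0.2 -0.4 -0.3] grip 1.0 0.0 q6 1.26
[0.01, 0.0, 0.93] 0.04
[0.01, 0.0, 0.93] 0.04
[0.01, 0.0, 0.93] 0.04
[0.01, 0.0, 0.93] 0.04
--
```

Aim is now about 10 mm off in both directions, well inside 32 mm. Descending onto the handle.

>>> step_arm(commands=[[0,0.02,0,0.93,0.1],[0,0.02,0,0.93,0],[0,0,0.01,0.93,0],[0,0,0,0.8,0],[0,0,0,0,0]])

```text
time_s: 17.7
ee_pos: [0.572, -0.1682, 0.202]
orientation: [0.999, -0.044, -0.003, -0.001]
ft_force: [0.5, 0.2, 1.2]
grip_width: 1.001
grasp_force: 0.0
```

Run:
```python
from h import *
state();cv2.imwrite("pics/w2.png",get_image("wrist")[:,:,::-1])
```

```text
t 17.7 tcp [ 0.572  -0.1682  0.202 ] yaw_y -95.0 F [0.5 0.2 1.2] grip 1.001 0.0 q6 1.27
```

View pics/w2.png

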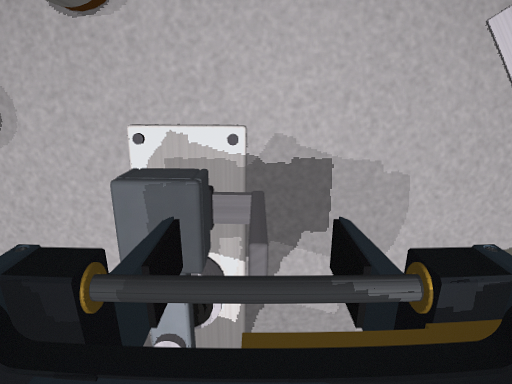

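The handle (about (258,235)) stands between the fingers, centred. Closing.

>>> step_arm(commands=[[255,0,0,0,0],[255,0,0,0,0],[255,0,0,0,0],[255,0,0,0,0],[255,0,0,0,0]])

```text
time_s: 18.25
ee_pos: [0.5743, -0.1691, 0.2055]
orientation: [0.999, -0.045, 0.0, 0.0]
ft_force: [0.3, -0.7, -0.2]
grip_width: 0.592
grasp_force: 0.0
```

>>> step_arm(commands=[[255,0,0,0,0],[255,0,0,0,0],[255,0,0,0,0],[255,0,0,0,0],[255,0,0,0,0]])

```text
time_s: 18.75
ee_pos: [0.5742, -0.169, 0.205]
orientation: [0.999, -0.045, -0.0, -0.0]
ft_force: [0.1, -0.1, 0.6]
grip_width: 0.154
grasp_force: 0.0
```

>>> step_arm(commands=[[255,0,0,0,0],[255,0,0,0,0]])

```text
time_s: 18.95
ee_pos: [0.5742, -0.1691, 0.205]
orientation: [0.999, -0.045, 0.0, -0.0]
ft_force: [0.1, -0.1, -0.4]
grip_width: 0.112
grasp_force: 30.0
```

>>> step_arm(commands=[[255,0,0.12,0,0],[255,0,0.12,0,0],[255,0,0.1,0,0],[255,0,0,0,0],[255,0,0,0,0]])

```text
time_s: 19.45
ee_pos: [0.5728, -0.1823, 0.2049]
orientation: [0.999, -0.045, -0.0, -0.001]
ft_force: [1.5, 8.3, -0.5]
grip_width: 0.108
grasp_force: 30.0
```

>>> step_arm(commands=[[255,-0.05,0,-0.19,0],[255,-0.05,0,-0.19,0],[255,-0.06,0,-0.18,0],[255,-0.06,0,-0.18,0],[255,-0.07,0,-0.18,0]])

```text
time_s: 19.95
ee_pos: [0.5615, -0.1812, 0.2418]
orientation: [0.999, -0.045, 0.0, -0.001]
ft_force: [4.1, 8.0, -5.1]
grip_width: 0.109
grasp_force: 30.0
```

>>> step_arm(commands=[[255,-0.08,0,-0.17,0],[255,-0.08,0,-0.17,0],[255,-0.09,0,-0.17,0],[255,-0.09,0,-0.17,0],[255,-0.1,0,-0.16,0]])

```text
time_s: 20.45
ee_pos: [0.5443, -0.1797, 0.2757]
orientation: [0.999, -0.045, 0.001, -0.001]
ft_force: [5.3, 6.6, -4.3]
grip_width: 0.109
grasp_force: 30.0
```

>>> step_arm(commands=[[255,0,0,0,0],[255,0,0,0,0],[255,0,0,0,0],[255,0,0,0,0],[255,0,0,0,0]])

```text
time_s: 20.95
ee_pos: [0.5444, -0.1797, 0.2754]
orientation: [0.999, -0.045, 0.001, -0.001]
ft_force: [4.5, 6.9, -2.1]
grip_width: 0.112
grasp_force: 30.0
```

Forces match the arm's weight plus the latch spring. One numeric check that the arm's knob really rose, then I'll hand in.

Run:
```python
from h import *
state()
X=np.array([.9957,-.0926,0]);c=np.array([.4807,-.0944,0])
old=cv2.imread("pics/side0.png");new=get_image("side")[:,:,::-1]
for n,P in(("down",c+[0,0,.114]),("up .34",c-.0132*X+[0,0,.153])):
    u,v=np.round(project("side",P)).astype(int);print(n,u,v,*[im[v-2:v+3,u-2:u+3].mean(axis=(0,1)).round() for im in(old,new)])
t=old[227:239,238:250];r=cv2.matchTemplate(np.ascontiguousarray(new[180:260,200:300]),t,cv2.TM_CCOEFF_NORMED);_,s,_,l=cv2.minMaxLoc(r);print(s,l[0]+206,l[1]+186)
```

```text
t 20.95 tcp [ 0.5444 -0.1797  0.2754] yaw_y -95.2 F [ 4.5  6.9 -2.1] grip 0.112 30.0 q6 1.24
down 244 232 [167. 162. 166.] [88. 83. 83.]
up .34 240 226 [142. 139. 143.] [174. 168. 173.]
0.9021559357643127 240 228
```

```bash
python3 -c "
from workcell import *
print(sign_off())"
```

```text
the job is handed in; nothing more can be done
None
```

I handed the job in at about 21 s of the 48 s limit. By camera, the lens aims within about 10 mm of the seat centre (limit 32 mm). The gripper still holds the hold-down arm steady by the latch handle, coupler raised about 70 mm by the tool's travel. I moved none of the bystanders on purpose, but did not re-measure their positions, and the verdict is not shown to me.

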